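Fetch a battery filler cap from the covered parts bins

TASK

A battery on the floor scrubber needs a filler cap. Four covered bins stand in a row, each with a sample of its content on the cover as the grip: slide fully open only the cover with the round disc-shaped grip, take out the cap and stand it upright, disc side up, in the steel tray. Leave the other three covers shut; the opened one may stay open.

Things in the scene. Friction and masses are not known exactly. Their poses are not given: they have to be found in the camera images.
- grip_cap (a point): (All sizes in mm.) Centre of the white round disc grip (diameter 34, 20 tall) in the middle of the wanted bin's dark sliding cover. The cover (130 by 71, 5 thick) has its top 10 below this point. Axes are the bin's: x level, across the row, to the back; y along the row; z up. The cover opens straight along -x, towards the robot's side, and the grip moves with it.
- cover_cap (a joint): Travel of the wanted cover in m: 0 shut, 0.110 fully open (end stop). It stays where it is left and slides with about 2 N plus light damping. Open, it uncovers the bin's back 110 mm and sticks out over the table in front.
- cap_center (a point): Centre of the white filler cap, half-way up its 36 mm height: a disc of diameter 34 mm, 16 tall, on a skirt of diameter 28, 20 tall; 20 to 45 g. It stands upright on the wanted bin's floor, 3 to 12 behind the middle. Inside, the bin is 122 (x) by 70 (y), 44 deep. The rim is 26 above this point, the other grips' tops 51 above. z is the cap's axis, up.
- tray_in (a point): Centre of the inner floor (4 mm above the table) of the open square steel tray, 130 by 130 outside, 122 by 122 inside, walls 25 tall; it is fixed. x and y run along its sides, z is up.
- cover_bar (a joint): Travel of the cover with the straight bar grip in m: 0 shut; to be left shut.
- cover_block (a joint): Travel of the cover with the square block grip in m: 0 shut; to be left shut.
- cover_angle (a joint): Travel of the cover with the L-shaped grip in m: 0 shut; to be left shut.
- rack: Dark steel rack, 150 (x) by 336 (y) mm, fixed; origin under its middle, on the table, x to the back, y along the row, z up. Four like bins (130 by 78, 48 tall, walls 4) stand in it side by side, 80 apart along y, in any order. Each dark cover has a white grip 20 tall: round disc (wanted), straight bar 14 by 56, square block 30 by 30, L-shaped angle 40 by 44.
Things that resemble listed ones, but are neither listed nor needed, are in the scene too. Of the things that look like the part that bears tray_in, take the one that is farthest to the robot's right at the start.

How it is judged:
By the outcome, as a careful person would: the job done as asked, in the order asked, and still so for the second after the job is handed in, with the robot touching nothing.
It also fails if it takes over 48 s, if anything falls off the work surface, if the arm or the gripper's body presses on something with over 40 N, if the wrist force passes 120 N, or if a joint passes its speed limit or range.

ROBOT

A 6-joint arm with a two-finger parallel gripper is mounted at the origin on the work surface. World frame = base frame: x ahead of the robot, y to its left, z up, the work surface at z = 0. Lengths are in m, angles in degrees, forces in N, time in s.
With the tool pointing down it reaches from about 0.4 to 0.825 m from the base axis. Payload 7 kg.
Tool frame: the origin (TCP) lies at the very end of the fingers, on their centre line; the grasp point (between the pads) lies 19 mm behind it; z points along the fingers, y is the line along which they close (so a half turn about z gives the same grasp; the last joint's range is limited). The gripper opens to 88 mm and grips with 3 to 60 N. Pads are 19 mm wide; open, the fingers measure 130 mm over their backs; the gripper's body (78 mm by 193 mm) begins 47 mm behind the grasp point.
Start: joints at [-49.555, 20.546, 0.682, 0, -70.136, -16.507], TCP at [0.274, -0.617, 0.227] pointing down, gripper open.
Joint ranges: [-176.03, 176.03], [-82.01, 121.73], [-58.28, 71.71], [-173.87, 95.51], [-174.79, -0.11], [-173.66, 173.66]. Speed limits (degrees/s): [136.94, 136.94, 172.46, 180, 180, 180].

INTERFACE

Orientations are given as [roll, pitch, yaw] about the fixed x, y, z axes, in that order (R = Rz(yaw) Ry(pitch) Rx(roll)).
In Python, from plant import get_state, imaging, r, finder gives the robot as it stands.
- The arm moves only by the shell command python3 -m handwheel 'ROWS' [FORCE]. ROWS is JSON, a list of rows, each a list of 5 numbers: the closure, from 0 (fully open) to 1 (shut), then the shift along the world's x, y, z in cm, then the turn about the world's z in degrees. A call has 1 to 8 rows; each row is the pose to reach, as a shift and turn from the pose commanded when the call began; what a row does not reach only later rows make up. A row lasts 1/8 s, in which the tool goes at most 62.5 mm and 10.7 degrees, less where a joint would pass 70% of its speed; a pose out of reach is approached as far as the arm can. A call with a gripper value outside its range is refused whole. The fingers move at their own pace and stop on an object; FORCE is the grip in N (left out, the last holds). Time passes only in rows, so rows that repeat a pose let the fingers close. It gives the time, the measured TCP pose, the force, the opening and the grip force at its end, in the units of the state.
- get_state(): the state, without advancing time (a new reading comes with each control period).
- imaging.capture(name): name is "scene" or "top" or "wrist"; returns (picture, depth): 400x640x3 uint8, red, green, blue; 400x640 float32, m along the optical axis (not along the pixel's ray), 0 where there is no reading.
- imaging.get_calibration(name): a dict with "fx", "fy", "cx", "cy" (pixels), "rvec" (rotation vector, rad) and "tvec" (3), from world to camera coordinates, as OpenCV has them; the wrist camera has in their place "hand_eye" (4x4, takes a point from camera to tool coordinates, whose origin is the TCP and whose axes are the flange's). Camera axes: x right, y down, z forward; pixel columns grow to the right and rows downward; lengths in m; the calibration is good to about 2 mm. A picture is of the moment at which its call begins: read the wrist's pose just before it. get_calibration takes no time and is no camera call.
- r.close_job(): hands the job in; it is judged then, once.
Trained networks look in the newest picture that a camera, given by its name, has taken for a name from the list of things; names that differ only in an ending like _2 or _b are one class to them, and where a whole thing is asked for, a point or a joint stands for the part that bears it (a point fixed in the world has none). Each returns a list of dicts, best first, with "p" (0 to 1); they miss things now and then, are a little off and sometimes report something else, mostly with a low value. They report only what shows in the picture. A call takes as long as a camera call. They do not tell look-alikes from the thing itself.
- finder.cut_out(camera, query): "region" (400x640 bool, what is visible of it) and "pixel" ([column, row] in pixels, amid what is visible of it).
The state is a dict: "time_s": time; "joints": joint angles; "qd": joint speeds; "joint_torque": joint torques, N m; "tcp_pos": TCP position; "eef_rot": TCP orientation; "contact_force": force on the tool from outside, world axes, zero at the start; "moment": the same for the moment, N m; "gripper_width": finger opening in m; "gripper_force": force on a finger pad.
Only numpy, scipy, OpenCV 4.12 (cv2) and the standard library are available. Lean on these libraries where they do the work, as an engineer would, in place of code of your own. Each camera call takes 0.05 s, during which the arm holds its last target. There are 200 camera calls.

## Working session

There is one attempt and no reset: what is moved stays moved. The work goes in short steps, Python scripts to look and compute and a shell command to move; the robot and the scene stay as the last step left them, time stands still between calls to the robot, and variables do not carry over. Pictures are saved under pics/ and viewed, at most 10 in all, crops included, and the job is handed in when it is done.

```bash
mkdir -p pics; ls; cat > h.py <<'E'
import numpy as np, cv2
from plant import get_state, imaging, r, finder
def cap(name, fn=None):
    p,d=imaging.capture(name)
    if fn: cv2.imwrite('pics/'+fn,p[:,:,::-1])
    return p,d
def T_wc(name, st=None):
    c=imaging.get_calibration(name)
    if 'hand_eye' in c:
        from scipy.spatial.transform import Rotation as R
        T=np.eye(4); T[:3,:3]=R.from_euler('xyz',st['eef_rot'],degrees=True).as_matrix(); T[:3,3]=st['tcp_pos']
        return c,T@np.array(c['hand_eye'])
    T=np.eye(4); T[:3,:3]=cv2.Rodrigues(np.array(c['rvec'],float))[0]; T[:3,3]=np.ravel(c['tvec'])
    return c,np.linalg.inv(T)
def cloud(name,d,st=None):
    c,T=T_wc(name,st); v,u=np.mgrid[:400,:640]
    P=np.stack([(u-c['cx'])/c['fx']*d,(v-c['cy'])/c['fy']*d,d,np.ones_like(d)],-1)@T.T
    P=P[...,:3]; P[d<=0]=np.nan
    return P
E
python3 - <<'E'
from h import *
st=get_state(); print(st['time_s'],st['tcp_pos'],st['eef_rot'],st['gripper_width'])
for n in ['top','scene']:
    p,d=cap(n,n+'0.png'); P=cloud(n,d)
    np.savez('%s0.npz'%n,p=p,d=d,P=P)
    for q in ['grip_cap','cover_cap','tray_in','rack']:
        try:
            for o in finder.cut_out(n,q)[:5]:
                m=o['region']; 
                if m.sum(): print(n,q,round(o['p'],2),np.round(o['pixel']),m.sum(),np.round(np.nanmedian(P[m],0),3))
        except Exception as e: print(n,q,e)
E
```

```text
pics
0.0 [ 0.27367066 -0.61649398  0.2256252 ] [ 1.79904878e+02 -6.71817685e-03 -1.56068322e+02] 0.08781193384873895
top grip_cap 0.88 [285. 157.] 1582 [ 0.583 -0.004  0.06 ]
top cover_cap 0.59 [290. 156.] 1598 [ 0.583 -0.004  0.06 ]
top tray_in 0.95 [433. 201.] 2911 [ 0.476 -0.359  0.005]
top tray_in 0.8 [239. 262.] 3001 [0.332 0.118 0.005]
top tray_in 0.65 [353. 264.] 2984 [ 0.32  -0.154  0.005]
top rack 0.9 [290. 188.] 681 [ 0.534 -0.009  0.007]
scene grip_cap 0.72 [292. 233.] 1556 [ 0.59  -0.     0.059]
scene cover_cap 0.94 [292. 232.] 1454 [ 0.592 -0.     0.059]
scene cover_cap 0.41 [318. 297.] 2166 [0.617 0.155 0.059]
scene tray_in 0.88 [356. 163.] 1867 [ 0.322 -0.157  0.004]
scene tray_in 0.86 [273. 138.] 1583 [ 0.476 -0.361  0.004]
scene tray_in 0.65 [414. 238.] 2848 [0.332 0.115 0.004]
scene rack 0.65 [286. 313.] 1217 [0.655 0.172 0.018]
```

```bash
python3 - <<'E'
from h import *
z=np.load('top0.npz'); p=z['p']; P=z['P']
a=p[80:310,170:490]; cv2.imwrite('pics/c1.png',cv2.resize(a,None,fx=2.5,fy=2.5,interpolation=cv2.INTER_CUBIC)[:,:,::-1])
# white grips: height > .068
m=((P[...,2]>.068)&(P[...,2]<.1)&(p.min(-1)>130)).astype(np.uint8)
n,l,s,c=cv2.connectedComponentsWithStats(m)
for i in range(1,n):
    if s[i,4]>60:
        Q=P[l==i]; (cx,cy),(w,h),ang=cv2.minAreaRect(Q[:,:2].astype(np.float32)); print(np.round(c[i]),s[i,4],np.round([cx,cy,np.median(Q[:,2]),w,h],4),round(ang,1))
m=((P[...,2]>.05)&(P[...,2]<.068)&(P[...,0]>.45)); Q=P[m][:,:2].astype(np.float32); print(cv2.minAreaRect(Q))
E
```

```text
[307.  55.] 450 [ 0.8306 -0.0566  0.0707  0.0584  0.0599] 89.9
[223. 142.] 144 [0.613  0.1534 0.0796 0.0435 0.0395] 78.9
[253. 149.] 170 [0.5998 0.0744 0.0795 0.0295 0.0303] 78.8
[286. 154.] 162 [ 0.5841 -0.0036  0.08    0.031   0.0326] 24.8
[320. 160.] 141 [ 0.5705 -0.0821  0.0795  0.0551  0.0141] 78.8
((0.6762955784797668, 0.11165647208690643), (0.3614982068538666, 0.48460549116134644), 1.2245678901672363)
```

View pics/c1.png

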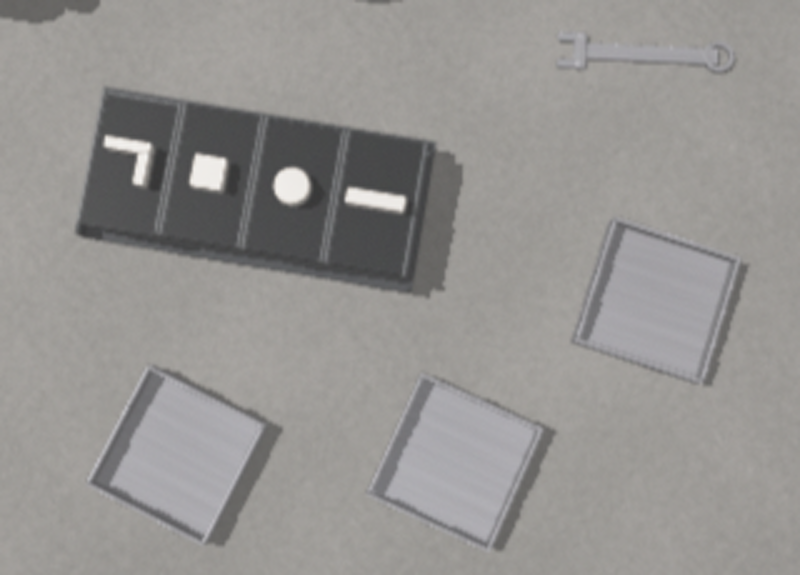

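The crop shows four grips: L at (223,142), block at (253,149), disc at (286,154) and bar at (320,160). The wanted cover is the disc at (286,154), since its outline is round and about 34 mm across. There are three trays, at (433,201), (353,264) and (239,262). I take (433,201), at y = -0.36, because it is farthest to the robot's right.

```bash
python3 - <<'E'
from h import *
z=np.load('top0.npz'); p=z['p']; P=z['P']
w=(P[...,2]>.1)&(P[...,2]<2); Q=P[w]; print(w.sum(), Q.min(0) if len(Q) else '',Q.max(0) if len(Q) else '')
n,l,s,c=cv2.connectedComponentsWithStats(w.astype(np.uint8))
for i in range(1,n):
    if s[i,4]>20: q=P[l==i]; print(s[i,4],np.round(q.min(0),2),np.round(q.max(0),2))
for n in ['top','scene']:
    P=np.load(n+'0.npz')['P']
    m=(np.hypot(P[...,0]-.476,P[...,1]+.359)<.1)&(P[...,2]>.015)&(P[...,2]<.035)
    print(n,cv2.minAreaRect(P[m][:,:2].astype(np.float32)))
P=np.load('scene0.npz')['P'];pp=np.load('scene0.npz')['p']
for (x,y) in [(.584,-.004),(.5705,-.082),(.6,.0744)]:
    m=(np.hypot(P[...,0]-x,P[...,1]-y)<.035)&(P[...,2]>.0765)&(P[...,2]<.09); Q=P[m]; print(len(Q), cv2.minAreaRect(Q[:,:2].astype(np.float32)),np.median(Q[:,2]))
E
```

```text
22471 [ 0.09281067 -0.45688058  0.10028796] [0.86187953 0.37000108 0.7993775 ]
1009 [0.79 0.3  0.1 ] [0.86 0.37 0.2 ]
15232 [ 0.25 -0.46  0.56] [ 0.48 -0.23  0.75]
6230 [ 0.09 -0.11  0.16] [0.31 0.16 0.8 ]
top ((0.4751499593257904, -0.3558959662914276), (0.13143320381641388, 0.13055990636348724), 70.39810180664062)
scene ((0.4770444631576538, -0.35657089948654175), (0.1356513649225235, 0.1300262212753296), 69.98678588867188)
146 ((0.5872445702552795, -0.0033836066722869873), (0.03134433552622795, 0.03138934075832367), 69.3019790649414) 0.07860232225356895
103 ((0.5724700689315796, -0.08266113698482513), (0.05657418072223663, 0.013582046143710613), 79.00531005859375) 0.07871494969013249
181 ((0.6015776991844177, 0.07414560765028), (0.031884655356407166, 0.02970932237803936), 81.07389831542969) 0.07851458820725288
```

```bash
python3 -m handwheel '[[0,2.8,5.5,0,7],[0,5.6,11,0,14],[0,8.4,16.5,0,21],[0,11.2,22,0,28],[0,14,27.5,0,35],[0,16.8,33,0,42],[0,19.6,38.5,0,49],[0,22.4,44,0,55]]'; python3 -m handwheel '[[0,2.9,5.8,0,0],[0,5.8,11.5,-1,0],[0,8.7,17.3,-2,0],[0,8.7,17.3,-2,0],[0,8.7,17.3,-2,0]]'
python3 - <<'E'
from h import *
st=get_state(); p,d=cap('wrist','w1.png'); P=cloud('wrist',d,st)
print(st['time_s'],st['tcp_pos'],st['eef_rot'],st['joints'])
for q in ['grip_cap']:
  for o in finder.cut_out('wrist',q):
    print(o['p'],o['pixel'],np.nanmedian(P[o['region']],0))
m=((P[...,2]>.074)&(P[...,2]<.09)).astype(np.uint8)
n,l,s,c=cv2.connectedComponentsWithStats(m)
for i in range(1,n):
    if s[i,4]>100:
        Q=P[l==i]; print(np.round(c[i]),s[i,4],np.median(Q[:,2]),cv2.minAreaRect(Q[:,:2].astype(np.float32)))
E
```

```text
time_s: 1.5
tcp_pos: [0.4986, -0.175, 0.2271]
eef_rot: [-179.9, 0.0, -100.8]
contact_force: [1.3, -1.2, -0.4]
gripper_width: 0.0875
gripper_force: 0.0
time_s: 2.12
tcp_pos: [0.5848, -0.0035, 0.2062]
eef_rot: [180.0, -0.0, -101.0]
contact_force: [-0.9, -0.5, -0.4]
gripper_width: 0.0878
gripper_force: 0.0
2.125 [ 0.58475418 -0.00348733  0.20623906] [ 1.79959826e+02 -2.51672877e-02 -1.00987494e+02] [ 1.88067319e+01  1.29549823e+01 -1.27133639e+01  2.08322979e-03
 -6.43790232e+01 -2.97951365e+01]
0.63 [316.0, 189.5] [ 0.58677768 -0.00866268  0.05818062]
[314. 105.] 1038 0.07803656429974976 ((0.5730975270271301, -0.08396090567111969), (0.055492669343948364, 0.013296427205204964), 79.24462127685547)
[315. 193.] 928 0.07799875865230713 ((0.5873793959617615, -0.005811048671603203), (0.03268025070428848, 0.03265433385968208), 64.00491333007812)
[315. 267.] 772 0.07789369751733044 ((0.6019764542579651, 0.07289419323205948), (0.030507070943713188, 0.02996016852557659), 78.77877044677734)
[310. 328.] 401 0.07791051501823332 ((0.6155007481575012, 0.1532912701368332), (0.041063785552978516, 0.03941010311245918), 80.34029388427734)
```

View pics/w1.png

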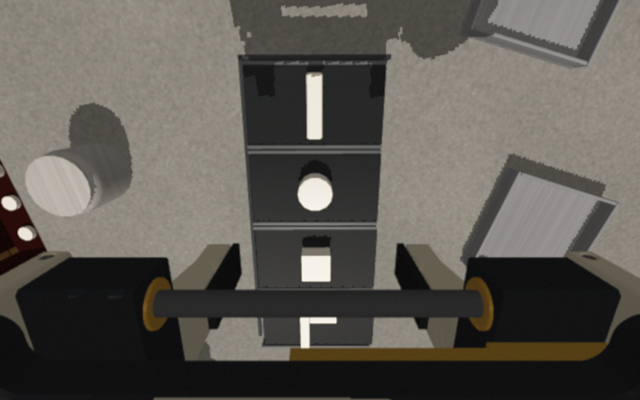

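The wrist view shows the round disc at (315,193) between the bar and the block. The fingers straddle it along the bin's x, so I'm going down to it.

```bash
python3 -m handwheel '[[0,0.2,-0.1,-5,0],[0.3,0.2,-0.1,-10,0],[0.4,0.2,-0.1,-13,0],[0.4,0.2,-0.1,-14.2,0],[0.4,0.2,-0.1,-14.2,0],[0.8,0.2,-0.1,-14.2,0],[0.8,0.2,-0.1,-14.2,0],[0.8,0.2,-0.1,-14.2,0]]' 20; python3 -m handwheel '[[0.8,0,0,0,0],[0.8,0,0,0,0]]'
```

```text
time_s: 3.22
tcp_pos: [0.5874, -0.0048, 0.0657]
eef_rot: [-179.9, 0.0, -101.0]
contact_force: [-1.0, -0.1, 4.1]
gripper_width: 0.0333
gripper_force: 20.0
time_s: 3.48
tcp_pos: [0.5875, -0.0047, 0.0657]
eef_rot: [-179.9, 0.0, -101.0]
contact_force: [-2.2, 0.2, 6.1]
gripper_width: 0.0334
gripper_force: 20.0
```

```bash
python3 -m handwheel '[[0.8,0,0,0.1,0],[0.8,-1.5,0.3,0.1,0],[0.8,-3.4,0.66,0.1,0],[0.8,-5.3,1.03,0.1,0],[0.8,-7.2,1.4,0.1,0],[0.8,-9.1,1.77,0.1,0],[0.8,-10.4,2.02,0.1,0],[0.8,-11.0,2.14,0.1,0]]'; python3 -m handwheel '[[0.8,-0.1,0.02,0,0],[0.8,-0.1,0.02,0,0]]'
```

```text
time_s: 4.47
tcp_pos: [0.4794, 0.0165, 0.0661]
eef_rot: [-179.7, 0.1, -100.9]
contact_force: [30.7, -21.3, -26.1]
gripper_width: 0.0331
gripper_force: 20.0
time_s: 4.72
tcp_pos: [0.4796, 0.0165, 0.0661]
eef_rot: [-179.7, 0.0, -101.0]
contact_force: [18.4, -11.9, -13.1]
gripper_width: 0.0335
gripper_force: 20.0
```

```bash
python3 -m handwheel '[[0.8,0.1,-0.02,0,0],[0.45,0.1,-0.02,0,0],[0.45,0.1,-0.02,0,0],[0.45,0.1,-0.02,3,0],[0.45,0.2,-0.03,8,0],[0.45,5,-1,12,0],[0.45,11.4,-2.2,12,0],[0.45,11.4,-2.2,12,0]]'; python3 -m handwheel '[[0.45,0,0,0,0]]'
cat > look.py <<'E'
from h import *
import sys
st=get_state(); p,d=cap('wrist',sys.argv[1]); P=cloud('wrist',d,st)
print(st['time_s'],st['tcp_pos'],st['eef_rot'],st['gripper_width'])
for o in finder.cut_out('wrist','cap_center'):
    print(o['p'],o['pixel'],o['region'].sum(),np.nanmedian(P[o['region']],0))
m=((p.min(-1)>140)&(P[...,2]>.02)&(P[...,2]<.09)).astype(np.uint8)
n,l,s,c=cv2.connectedComponentsWithStats(m)
for i in range(1,n):
    if s[i,4]>100:
        Q=P[l==i]; print(np.round(c[i]),s[i,4],np.round(np.median(Q[:,2]),4),cv2.minAreaRect(Q[:,:2].astype(np.float32)))
E
python3 look.py w2.png
```

```text
time_s: 5.72
tcp_pos: [0.5922, -0.0058, 0.1843]
eef_rot: [179.9, -0.0, -101.1]
contact_force: [-1.1, -0.1, -0.8]
gripper_width: 0.0481
gripper_force: 0.0
time_s: 5.85
tcp_pos: [0.5889, -0.0055, 0.1844]
eef_rot: [179.9, -0.0, -101.1]
contact_force: [-1.3, 0.4, -0.1]
gripper_width: 0.0483
gripper_force: 0.0
5.85 [ 0.58893615 -0.00552794  0.18440098] [ 1.79854176e+02 -4.76733621e-02 -1.01106206e+02] 0.048258991461166065
[625.  36.] 171 0.0237 ((0.285601943731308, -0.09120114147663116), (0.04949395731091499, 0.00510096549987793), 63.461463928222656)
[560.  46.] 430 0.0234 ((0.3427791893482208, -0.09350129961967468), (0.003472867887467146, 0.100455142557621), 64.2037582397461)
[319. 108.] 1199 0.078 ((0.5727205276489258, -0.08209456503391266), (0.05779867246747017, 0.014383086934685707), 79.08242797851562)
[ 45. 195.] 3665 0.0686 ((0.8327016830444336, -0.05761176347732544), (0.06129233539104462, 0.06428901106119156), 67.06014251708984)
[313. 192.] 802 0.0445 ((0.5940592885017395, -0.005235396325588226), (0.03301194682717323, 0.03285504877567291), 36.95823287963867)
[570. 210.] 638 0.0234 ((0.3284287750720978, 0.10063009709119797), (0.0961015447974205, 0.1304984837770462), 62.449398040771484)
[442. 201.] 1091 0.078 ((0.4763582944869995, 0.01957487128674984), (0.03590219467878342, 0.04467771202325821), 37.81523132324219)
[300. 233.] 149 0.0595 ((0.6058557033538818, 0.02939053438603878), (0.002828212222084403, 0.10500472038984299), 79.85234832763672)
[319. 238.] 184 0.0595 ((0.5976788997650146, 0.036248743534088135), (0.002457031048834324, 0.10278472304344177), 78.68267822265625)
[320. 277.] 694 0.078 ((0.6000703573226929, 0.07087544351816177), (0.026211533695459366, 0.03368179127573967), 73.33518981933594)
[319. 336.] 453 0.0777 ((0.6139196753501892, 0.14994333684444427), (0.0400032103061676, 0.043573327362537384), 79.31085205078125)
```

View pics/w2.png

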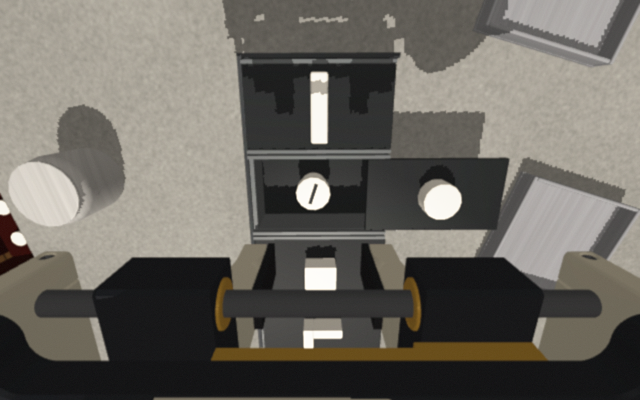

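The picture shows the bin open and the cap upright in it at (313,192). The cover is out to the right with its disc at (442,201), and the other three covers are shut.

```bash
python3 -m handwheel '[[0.45,0.3,0,-4,0],[0.45,0.55,0.05,-9,0],[0.45,0.55,0.05,-11,0],[0.45,0.55,0.05,-11,0],[0.45,0.55,0.05,-11,0]]'
```

```text
time_s: 6.58
tcp_pos: [0.5958, -0.0044, 0.0771]
eef_rot: [-179.9, 0.0, -101.0]
contact_force: [-0.1, 0.7, 0.8]
gripper_width: 0.0486
gripper_force: 0.0
```

```bash
python3 -m handwheel '[[0.45,-0.1,0,-2.5,0],[0.45,-0.1,0,-4.5,0],[0.45,-0.1,0,-5.7,0],[0.45,-0.1,0,-5.7,0]]'; 
```

```text
time_s: 7.08
tcp_pos: [0.5944, -0.0048, 0.0188]
eef_rot: [180.0, -0.0, -101.1]
contact_force: [-0.6, -0.9, -0.0]
gripper_width: 0.0483
gripper_force: 0.0
```

```bash
python3 -m handwheel '[[0.7,0,0,0,0],[0.7,0,0,0,0],[0.7,0,0,0,0],[0.7,0,0,0,0]]' 15 && python3 -m handwheel '[[0.7,0,0,1,0],[0.7,0,0,4,0],[0.7,0,0,8,0],[0.7,0,0,12,0],[0.7,0,0,13,0],[0.7,0,0,13,0]]'
```

```text
time_s: 7.58
tcp_pos: [0.595, -0.0047, 0.0194]
eef_rot: [-179.9, 0.0, -101.0]
contact_force: [-1.2, 0.9, 6.2]
gripper_width: 0.0333
gripper_force: 15.0
time_s: 8.32
tcp_pos: [0.5945, -0.0047, 0.1493]
eef_rot: [-179.9, 0.1, -101.1]
contact_force: [-0.2, 0.3, -0.4]
gripper_width: 0.0333
gripper_force: 15.0
```

```bash
python3 -m handwheel '[[0.7,-1,-3,0,0],[0.7,-2.7,-8,0,0],[0.7,-4.5,-13.5,0,-2],[0.7,-6.4,-19,0,-4],[0.7,-8.2,-24.5,0,-6],[0.7,-10,-29.5,0,-8],[0.7,-11.2,-33.2,0,-9],[0.7,-11.85,-35.1,0,-9]]'; python3 -m handwheel '[[0.7,0,0,0,0],[0.7,0,0,0,0]]'
python3 - <<'E'
from h import *
st=get_state(); p,d=cap('wrist','w3.png'); P=cloud('wrist',d,st); print(st['time_s'],st['tcp_pos'])
for o in finder.cut_out('wrist','tray_in'): print(o['p'],o['pixel'],o['region'].sum(),np.nanmedian(P[o['region']],0))
m=(np.hypot(P[...,0]-.476,P[...,1]+.356)<.1)&(P[...,2]>.015)&(P[...,2]<.035)
print(cv2.minAreaRect(P[m][:,:2].astype(np.float32)))
E
```

```text
time_s: 9.32
tcp_pos: [0.4741, -0.3571, 0.1468]
eef_rot: [179.8, 0.0, -110.2]
contact_force: [0.5, 0.6, 0.5]
gripper_width: 0.0331
gripper_force: 15.0
time_s: 9.57
tcp_pos: [0.4759, -0.3551, 0.1479]
eef_rot: [179.9, 0.0, -110.0]
contact_force: [0.6, 0.4, -0.3]
gripper_width: 0.0336
gripper_force: 15.0
9.575 [ 0.47585176 -0.35507935  0.14790492]
0.94 [522.4, 275.6] 3852 [ 0.30385415 -0.18162601  0.00269661]
0.86 [312.1, 178.6] 16569 [ 0.47421564 -0.36643942  0.00274127]
((0.47741472721099854, -0.3581066131591797), (0.12919405102729797, 0.13048005104064941), 70.21284484863281)
```

View pics/w3.png

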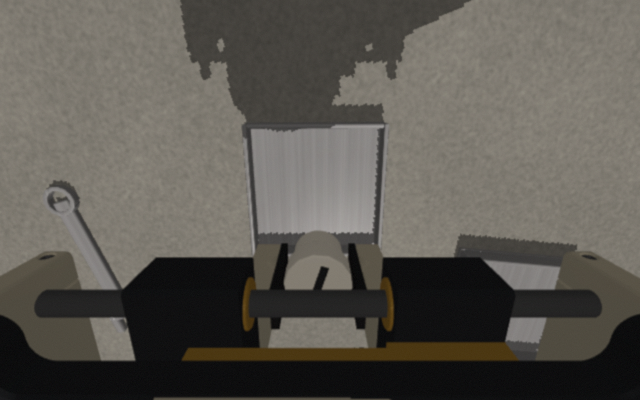

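The view shows the cap upright between the fingers at (317,270), above the tray floor at (312,179). I'm lowering it.

```bash
python3 -m handwheel '[[0.7,0.1,-0.1,-4,0],[0.7,0.1,-0.2,-8,0],[0.7,0.1,-0.2,-11,0],[0.7,0.1,-0.2,-12.6,0],[0.7,0.1,-0.2,-12.9,0],[0.7,0.1,-0.2,-12.9,0]]'
```

```text
time_s: 10.42
tcp_pos: [0.4777, -0.3579, 0.0204]
eef_rot: [-179.9, -0.0, -110.0]
contact_force: [0.3, 0.9, -0.1]
gripper_width: 0.0333
gripper_force: 15.0
```

```bash
python3 -m handwheel '[[0.7,0,0,-0.2,0],[0.7,0,0,-0.4,0],[0.7,0,0,-0.4,0]]';python3 -m handwheel '[[0.7,0,0,-0.1,0],[0.7,0,0,-0.1,0]]'
```

```text
time_s: 10.8
tcp_pos: [0.4769, -0.3579, 0.0158]
eef_rot: [-180.0, 0.0, -110.1]
contact_force: [-0.0, 0.4, -1.1]
gripper_width: 0.0333
gripper_force: 15.0
time_s: 11.05
tcp_pos: [0.4768, -0.3578, 0.0145]
eef_rot: [180.0, -0.0, -110.1]
contact_force: [-0.2, -0.1, 0.5]
gripper_width: 0.0336
gripper_force: 15.0
```

```bash
python3 -m handwheel '[[0.7,0,0,-0.1,0],[0.7,0,0,-0.1,0],[0.7,0,0,-0.1,0]]'
```

```text
time_s: 11.42
tcp_pos: [0.4768, -0.3578, 0.0135]
eef_rot: [180.0, 0.0, -110.1]
contact_force: [0.6, 0.3, -0.0]
gripper_width: 0.0332
gripper_force: 15.0
```

```bash
python3 -m handwheel '[[0.7,0,0,-0.1,0],[0.7,0,0,-0.1,0],[0.7,0,0,-0.1,0]]';python3 -m handwheel '[[0.7,0,0,-0.1,0],[0.7,0,0,-0.1,0],[0.7,0,0,-0.1,0]]'
```

```text
time_s: 11.8
tcp_pos: [0.4769, -0.3578, 0.0134]
eef_rot: [-180.0, -0.0, -110.0]
contact_force: [-2.9, 2.7, 7.6]
gripper_width: 0.0335
gripper_force: 15.0
time_s: 12.18
tcp_pos: [0.4769, -0.3579, 0.0133]
eef_rot: [-180.0, -0.0, -110.0]
contact_force: [-5.0, 3.8, 16.6]
gripper_width: 0.0331
gripper_force: 15.0
```

Floor contact at TCP z = 0.0134. I'll ease off, release and rise.

```bash
python3 -m handwheel '[[0.7,0,0,0.15,0],[0.58,0,0,0.15,0],[0.5,0,0,0.15,0],[0.45,0,0,0.15,0],[0.45,0,0,0.15,0],[0.45,0,0,2,0],[0.45,0,0,6,0],[0.45,0,0,12,0]]'; python3 -m handwheel '[[0.4,-4,8,4,0],[0.4,-6,13,6,0],[0.4,-6,13,6,0],[0.4,-6,13,6,0]]'
python3 - <<'E'
from h import *
st=get_state(); print(st['time_s'],st['tcp_pos'])
p,d=cap('wrist'); P=cloud('wrist',d,st)
ps,ds=cap('scene'); Ps=cloud('scene',ds)
for n,pp,PP in [('wrist',p,P),('scene',ps,Ps)]:
    m=(np.hypot(PP[...,0]-.476,PP[...,1]+.357)<.045)&(PP[...,2]>.034)&(PP[...,2]<.06); print(n,m.sum(),np.nanmedian(PP[m],0) if m.sum() else '')
    for (x,y) in [(.5705,-.082),(.6,.0744),(.6145,.153)]:
        m=(np.hypot(PP[...,0]-x,PP[...,1]-y)<.035)&(PP[...,2]>.0745)&(PP[...,2]<.09); Q=PP[m]
        if len(Q)>20: print(len(Q), cv2.minAreaRect(Q[:,:2].astype(np.float32)))
cv2.imwrite('pics/f.png',np.vstack([p[:300],ps[:300]])[:,:,::-1])
E
```

```text
time_s: 13.18
tcp_pos: [0.4756, -0.3573, 0.1311]
eef_rot: [179.8, 0.0, -110.1]
contact_force: [1.7, -0.7, 0.3]
gripper_width: 0.0481
gripper_force: 0.0
time_s: 13.68
tcp_pos: [0.4168, -0.2266, 0.1932]
eef_rot: [-179.8, 0.1, -109.9]
contact_force: [-0.1, -1.1, -0.4]
gripper_width: 0.0527
gripper_force: 0.0
13.675 [ 0.41681989 -0.22659898  0.19316827]
wrist 1101 [ 0.47656283 -0.35792184  0.03879553]
scene 78 [ 0.47807431 -0.35519368  0.03888254]
116 ((0.572331964969635, -0.08305080235004425), (0.05778442695736885, 0.013535038568079472), 79.21703338623047)
193 ((0.6014809608459473, 0.0742495208978653), (0.03170040249824524, 0.03003738448023796), 78.95565795898438)
196 ((0.6143689155578613, 0.15304769575595856), (0.04409555345773697, 0.04002419486641884), 79.46047973632812)
```

View pics/f.png

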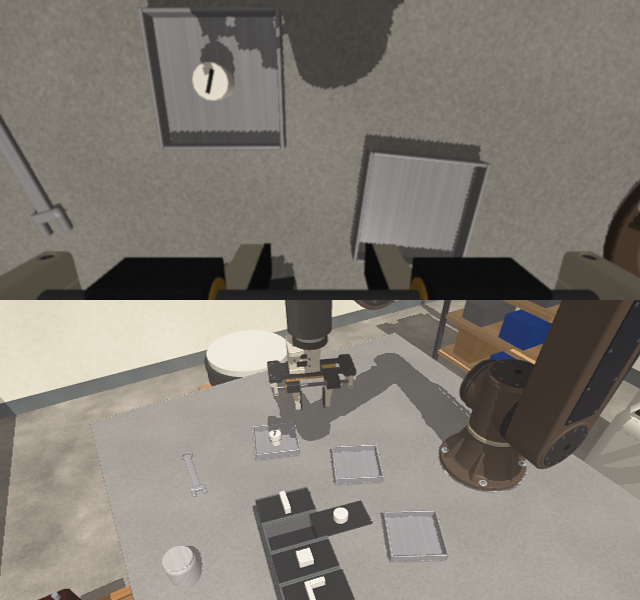

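The cap stands upright at (210,82) in the wrist view, disc side up, in the right-hand tray, and the other three covers are shut. Last check before handing in: how far the cover is open.

```bash
python3 - <<'E'
from h import *
p,d=cap('scene'); P=cloud('scene',d)
m=(np.hypot(P[...,0]-.479,P[...,1]-.018)<.035)&(P[...,2]>.0765)&(P[...,2]<.09)
c=np.array(cv2.minAreaRect(P[m][:,:2].astype(np.float32))[0]); t=np.linalg.norm(c-[.5872,-.0034]); print(m.sum(),c,t)
if t>.1065: print(r.close_job())
E
```

```text
134 [0.47937644 0.01669923] 0.10968090122110533
the job is handed in; nothing more can be done
None
```

I handed the job in: the disc-grip cover is fully open (about 110 mm measured), the cap stands upright, disc side up, in the right-hand steel tray, and the other three covers are shut.

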